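Load the glaze samples and hold the reflector flap at its pointer

ROBOT

A 6-joint arm with a two-finger parallel gripper is mounted at the origin on the work surface. World frame = base frame: x ahead of the robot, y to its left, z up, the work surface at z = 0. Lengths are in m, angles in rad, forces in N, time in s.
With the tool pointing down it reaches from about 0.375 to 0.9 m from the base axis. Payload 3.1 kg.
Tool frame: the origin (TCP) lies between the finger pads; the fingertips stand 8 mm ahead of it and the grasp point (between the pads) lies 11 mm behind it; z points along the fingers, y is the line along which they close (so a half turn about z gives the same grasp; the last joint's range is limited). The gripper opens to 87 mm and grips with 3 to 60 N. Pads are 19 mm wide; open, the fingers measure 117 mm over their backs; the gripper's body (75 mm by 190 mm) begins 51 mm behind the grasp point.
Start: joints at [0.997, 0.527, 1.433, -0, 1.181, -0.178], TCP at [0.241, 0.577, 0.231] pointing down, gripper open.
Joint ranges: [-3.08, 3.08], [-0.75, 2.2], [0.22, 2.44], [-1.43, 4.57], [0, 2.65], [-2.85, 2.85]. Speed limits (rad/s): [2.79, 2.79, 3.14, 3.14, 3.14, 3.14].

INTERFACE

Orientations are given as a unit quaternion [x, y, z, w].
In Python, from rig import robot, vision, job gives the robot as it stands.
- The arm moves only by the shell command python3 -m handwheel 'ROWS' [OPENING] [FORCE]. ROWS is JSON, a list of rows, each a list of 4 numbers: the shift along the tool's x, y, z as a fraction of full scale, then the turn about the tool's z as a fraction of full scale. A call has 1 to 20 rows; each row is the pose to reach, as a shift and turn from the pose commanded when the call began, along the tool's axes at that moment, turning the shorter way round; what a row does not reach only later rows make up. Full scale, the value 1, is 300 mm for a shift and 2 pi rad for a turn. A row lasts 1/12 s, in which the tool goes at most 41.7 mm and 7.16 degrees, less where a joint would pass 70% of its speed; a pose out of reach is approached as far as the arm can. A call with a number of a shift or a turn outside -1 to 1 is refused whole. A call with a gripper value outside its range is refused whole. OPENING is the opening in per cent of the stroke, from 0 (shut) to 100 (fully open), set as the call begins (- or left out, the last holds). The fingers move at their own pace and stop on an object; FORCE is the grip in N (left out, the last holds). Time passes only in rows, so rows that repeat a pose let the fingers close. It gives the time, the measured TCP pose, the force, the opening and the grip force at its end, in the units of the state.
- robot.get_obs(): the state, without advancing time (a new reading comes with each control period).
- vision.camera(name): name is "side" or "top"; returns a dict with "frame" (420x560x3 uint8, red, green, blue), "K" (3x3 intrinsics, pixels), "k1" (the pictures are not rectified: a ray, as slopes to the right and down, at radius r is drawn at 1 + k1 r^2 times it, then the intrinsics apply), "cam_to_world" (4x4, takes a point from camera to world coordinates). Camera axes: x right, y down, z forward; pixel columns grow to the right and rows downward; lengths in m; the calibration is good to about 2 mm. A picture is of the moment at which its call begins. There is no depth.
- job.hand_in(): hands the job in; it is judged then, once.
Trained networks look in the newest picture that a camera, given by its name, has taken for a name from the list of things; names that differ only in an ending like _2 or _b are one class to them, and where a whole thing is asked for, a point or a joint stands for the part that bears it (a point fixed in the world has none). Each returns a list of dicts, best first, with "conf" (0 to 1); they miss things now and then, are a little off and sometimes report something else, mostly with a low value. They report only what shows in the picture. A call takes as long as a camera call. They do not tell look-alikes from the thing itself.
- vision.look_for(camera, label): "point" ([row, column] in pixels, amid what is visible of it).
- vision.outline_of(camera, label): "mask" (420x560 bool, what is visible of it) and "point" ([row, column] in pixels, amid what is visible of it).
The state is a dict: "time": time; "q": joint angles; "joint_velocities": joint speeds; "joint_torque": joint torques, N m; "position": TCP position; "tool_rot": TCP orientation; "ft_force": force on the tool from outside, world axes, zero at the start; "moment": the same for the moment, N m; "grip_width": finger opening in m; "grip_force": force on a finger pad.
Only numpy, scipy, OpenCV 4.12 (cv2) and the standard library are available. Lean on these libraries where they do the work, as an engineer would, in place of code of your own. Each camera call takes 0.05 s, during which the arm holds its last target. There are 200 camera calls.

TASK

Get the glaze-sample photo stand ready for a picture: while the white reflector flap still lies down, stand each of the two glazed test cylinders upright and fully home in the pocket of its own width and let go of it. Then swing the flap up until it is in line with the dark pointer beside it, and finish while still holding it there with the fingers, since it falls back by itself. Do not shift the pointer or disturb the jar, the brush and the bowl.

Things in the scene. Friction and masses are not known exactly. Their poses are not given: they have to be found in the camera images.
- thick_sample: thick glazed ceramic test cylinder, 30 mm diameter, 80 mm tall, about 120 g, terracotta foot and blue glaze above, standing upright and loose on the table; origin at the centre of its underside, z along its axis
- slim_sample: slim glazed ceramic test cylinder, 22 mm diameter, 80 mm tall, about 65 g, otherwise like the thick one, standing upright and loose; origin at the centre of its underside, z along its axis
- wide_pocket (a point): centre of the mouth of the wide round blind pocket (33 mm diameter, 30 mm deep) for the thick cylinder, in the top of a fixed light wooden block 78 x 70 x 45 mm on the stand; mouth 55 mm above the table; z up; x and y parallel to the stand's. A seated cylinder stands 50 mm proud. The two blocks stand side by side along the stand's x, 90 mm between pocket centres, in either order
- narrow_pocket (a point): the same for the narrow round blind pocket (25 mm diameter, 30 mm deep) for the slim cylinder, in the other block of the same size
- stand: fixed plywood photo stand, base plate 230 x 300 x 10 mm; origin at table level under the middle of the hinge line; its x runs along the hinge line, its y from the hinge towards the lying flap; the pockets lie on its -y side (70 mm from the hinge)
- flap (a joint): angle of the white reflector flap in rad: 0 = lying flat on its rest along the stand's +y, grows as its free edge swings up (pi/2 = upright, stop at 1.9). Free low-friction hinge, nothing keeps it up; about 0.3 kg (varies). Panel 168 mm along the hinge, 140 mm deep (5 to 145 mm from the hinge), 6 mm thick
- flap_hinge (a point): middle of the flap's hinge line, 60 mm above the table; it turns with the flap: x along the hinge, y from the hinge to the bar in the flap's plane
- flap_bar (a point): middle of the flap's grip bar: a steel round bar 12 mm thick parallel to the hinge and 195 mm from it, in the panel's plane, held 50 mm off the panel's free edge by two 12 mm rods at its ends, 100 mm apart (a U-shaped handle, with 44 x 88 mm clear inside); turns with the flap as flap_hinge does
- pointer (a joint): angle of the pointer in rad, in the same sense and about the same hinge line as the flap; the flap is in line with the pointer when both values are equal. Set somewhere between 0.6 and 1.05, held by stiff friction; not to be moved
- pointer_tip (a point): tip of the pointer: a dark steel arm 145 mm long and 6 mm wide on the hinge line, beside the flap's edge at the stand's +x end (107 mm from the middle), in front of a thin steel arc of 125 mm radius; y of this point runs along the arm away from the hinge, x along the hinge
- glaze_jar: bystander: capped glaze jar, 62 mm diameter, 75 mm tall, loose; origin under its centre
- brush: bystander: brush lying on the table near the robot, loose
- bowl: bystander: small white bowl, 90 mm wide, 40 mm tall, loose; origin under its centre
Things that resemble listed ones, but are neither listed nor needed, are in the scene too. Leave any yellow look-alike of the thick_sample alone. What is shaped like the slim_sample but green is not meant.

How it is judged:
On the way:
1. both cylinders are home in their own pockets and let go, the flap still lying down (horizontal distance between thick_sample and wide_pocket below 0.006 m and z of thick_sample in the frame of wide_pocket below -0.025 m and angle between each of thick_sample, slim_sample's own z axis and vertical below 0.12 rad and horizontal distance between slim_sample and narrow_pocket below 0.006 m and z of slim_sample in the frame of narrow_pocket below -0.025 m and contact force between the fingers and thick_sample below 0.1 N and contact force between the fingers and slim_sample below 0.1 N and value of joint flap below 0.15 rad), for 0.2 s.
At the end, for the whole second after the job is handed in: Each cylinder stands in its own pocket (within 6 mm of the centre, at least 25 of 30 mm deep, upright within 0.12 rad), untouched by the fingers; the flap is within 0.10 rad of the pointer, still (under 0.05 rad/s), carried by the robot's fingers (over 0.3 N) and by no other loose thing (horizontal distance between thick_sample and wide_pocket below 0.006 m and z of thick_sample in the frame of wide_pocket below -0.025 m and angle between each of thick_sample, slim_sample's own z axis and vertical below 0.12 rad and horizontal distance between slim_sample and narrow_pocket below 0.006 m and z of slim_sample in the frame of narrow_pocket below -0.025 m and contact force between each of the fingers, flap and thick_sample below 0.1 N and contact force between each of the fingers, flap and slim_sample below 0.1 N and angle between the y axis of flap_hinge and the y axis of pointer_tip, either way round below 0.1 rad and velocity of joint flap between -0.05 and 0.05 rad/s and contact force between the fingers and flap above 0.3 N and contact force between flap and glaze_jar below 0.1 N and contact force between flap and brush below 0.1 N and contact force between flap and bowl below 0.1 N); the arm keeps its last pose, push and grip.
It fails at once if the pointer is shifted by more than 8 mm at its tip (distance of pointer_tip from where it was at the start of the episode above 0.008 m).
It fails at once if the jar is shifted by more than 30 mm (distance of glaze_jar from where it was at the start of the episode above 0.03 m).
It fails at once if the brush is shifted by more than 30 mm (distance of brush from where it was at the start of the episode above 0.03 m).
It fails at once if the bowl is shifted by more than 30 mm (distance of bowl from where it was at the start of the episode above 0.03 m).
It also fails if it takes over 67 s, if anything falls off the work surface, if the arm or the gripper's body presses on something with over 40 N, if the wrist force passes 120 N, or if a joint passes its speed limit or range.

## Working session

There is one attempt and no reset: what is moved stays moved. The work goes in short steps, Python scripts to look and compute and a shell command to move; the robot and the scene stay as the last step left them, time stands still between calls to the robot, and variables do not carry over. Pictures are saved under pics/ and viewed, at most 10 in all, crops included, and the job is handed in when it is done.

```bash
mkdir -p pics; ls; cat > h.py <<'E'
import numpy as np, cv2
from rig import robot, vision, job
def snap(n):
    c=vision.camera(n); return c
def ray(c,rc):
    K=np.array(c["K"]);k1=c["k1"];T=np.array(c["cam_to_world"])
    d=np.array([(rc[1]-K[0,2])/K[0,0],(rc[0]-K[1,2])/K[1,1]]);u=d.copy()
    for _ in range(30): u=d/(1+k1*(u@u))
    v=T[:3,:3]@np.array([u[0],u[1],1.]); return T[:3,3],v/np.linalg.norm(v)
def onz(c,rc,z):
    o,v=ray(c,rc); return o+v*(z-o[2])/v[2]
def proj(c,p):
    K=np.array(c["K"]);k1=c["k1"];T=np.array(c["cam_to_world"])
    q=T[:3,:3].T@(np.array(p)-T[:3,3]);u=q[:2]/q[2];u=u*(1+k1*(u@u))
    return [K[1,1]*u[1]+K[1,2],K[0,0]*u[0]+K[0,2]]
def tri(c1,a,c2,b):
    o1,v1=ray(c1,a);o2,v2=ray(c2,b)
    M=np.stack([v1,-v2],1);t=np.linalg.lstsq(M,o2-o1,rcond=None)[0]
    p,q=o1+t[0]*v1,o2+t[1]*v2; return (p+q)/2,np.linalg.norm(p-q)
E
python3 - <<'E'
from h import *
np.set_printoptions(precision=3,suppress=True)
for n in("top","side"):
    c=snap(n);cv2.imwrite(f"pics/{n}0.png",c["frame"][:,:,::-1])
    print(n,np.array(c["cam_to_world"]),c["K"],c["k1"])
    for l in["thick_sample","slim_sample","wide_pocket","stand","flap","flap_bar","pointer","glaze_jar","brush","bowl"]:
        try: print(l,[(np.round(d["point"]),round(d["conf"],2)) for d in vision.look_for(n,l)])
        except Exception as e: print(l,e)
print(robot.get_obs())
E
```

```text
pics
top [[ 0.015 -0.997  0.079  0.464]
 [-1.    -0.015  0.    -0.105]
 [ 0.001 -0.079 -0.997  1.173]
 [ 0.     0.     0.     1.   ]] [[405.376   0.    276.419]
 [  0.    405.376 210.852]
 [  0.      0.      1.   ]] -0.1044795896410636
thick_sample [(array([182., 319.]), 0.62), (array([175., 178.]), 0.52)]
slim_sample [(array([244., 330.]), 0.64), (array([227., 320.]), 0.55), (array([174., 150.]), 0.52)]
wide_pocket [(array([225., 225.]), 0.61)]
stand [(array([217., 174.]), 0.64), (array([289., 316.]), 0.23)]
flap [(array([221., 169.]), 0.76)]
flap_bar [(array([219., 164.]), 0.59)]
pointer [(array([175., 145.]), 0.63)]
glaze_jar [(array([144., 318.]), 0.57)]
brush [(array([289., 317.]), 0.9)]
bowl [(array([217., 418.]), 0.85), (array([171., 148.]), 0.27)]
side [[ 0.998 -0.037  0.052  0.488]
 [-0.063 -0.68   0.731 -0.89 ]
 [ 0.008 -0.733 -0.681  0.797]
 [ 0.     0.     0.     1.   ]] [[482.627   0.    284.016]
 [  0.    482.627 209.843]
 [  0.      0.      1.   ]] -0.12191059284654329
thick_sample [(array([256., 337.]), 0.95), (array([260., 303.]), 0.83), (array([275., 249.]), 0.29)]

[... 223 characters left out ...]
inter [(array([127., 318.]), 0.47)]
glaze_jar [(array([255., 383.]), 0.76), (array([260., 303.]), 0.4)]
brush [(array([272., 191.]), 0.82), (array([132., 271.]), 0.54)]
bowl [(array([383., 300.]), 0.98), (array([170., 305.]), 0.73)]
{'time': 1.1, 'q': array([ 0.997,  0.528,  1.433, -0.   ,  1.181, -0.179]), 'joint_velocities': array([-0.001, -0.001,  0.001, -0.001, -0.   ,  0.001]), 'joint_torque': array([  0.001, -44.003, -17.699,   0.064,   0.05 ,   0.   ]), 'position': array([0.241, 0.577, 0.231]), 'tool_rot': array([ 0.197,  0.98 , -0.   , -0.   ]), 'ft_force': array([-0.401, -1.373,  0.216]), 'moment': array([-0.055,  0.01 , -0.019]), 'grip_force': 0.0, 'grip_width': 0.0868022197705899}
```

```bash
python3 - <<'E'
import cv2
a=cv2.imread("pics/top0.png");b=cv2.imread("pics/side0.png")
cv2.imwrite("pics/topc.png",cv2.resize(a[120:320,90:356],(798,600),interpolation=cv2.INTER_CUBIC))
cv2.imwrite("pics/sidec.png",cv2.resize(b[80:300,140:433],(799,600),interpolation=cv2.INTER_CUBIC))
E
```

```text
(no output)
```

View pics/topc.png

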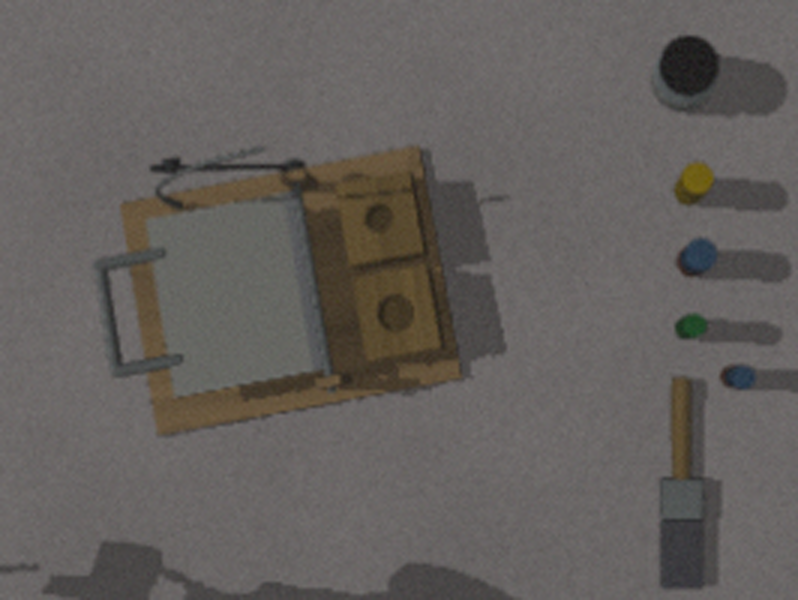

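View pics/sidec.png

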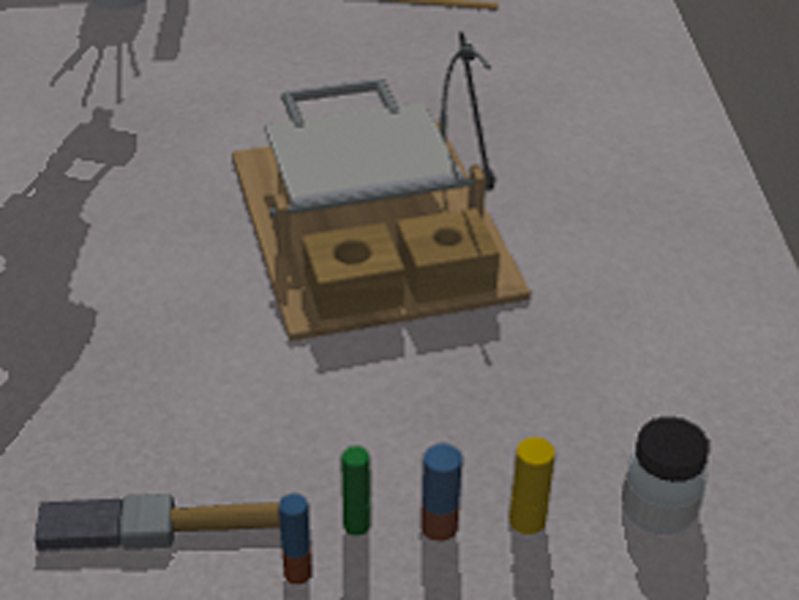

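Top view: the jar is at (144,318), then from far to near the yellow thick one at (182,321), the blue thick one at about (205,323), the green slim one at (228,320) and the blue slim one at about (246,336). The narrow pocket is at about (193,216) and the wide one at about (224,222). The bar runs from (208,124) to (244,128). Side view: the blue thick one is at (260,302), the blue slim one at (278,247), the green slim one at (260,270) and the yellow one at (258,335).

The blue ones with a terracotta foot fit the description. The enlarged crops confirm them.

```bash
cat >> h.py <<'E'
from scipy.optimize import least_squares
from scipy.spatial.transform import Rotation as R
def hullmask(c,x,y,r,z0,z1,S=8):
    t=np.linspace(0,2*np.pi,40)
    P=np.array([proj(c,[x+r*np.cos(a),y+r*np.sin(a),z]) for a in t for z in(z0,z1)])[:,::-1]
    h=cv2.convexHull(P.astype(np.float32));m=cv2.moments(h)
    return np.array([m["m01"],m["m10"]])/m["m00"]
def cyl(cs,ms,r,z0,z1,x0):
    cent=[np.argwhere(m).mean(0) for m in ms]
    f=lambda p:np.concatenate([hullmask(c,p[0],p[1],r,z0,z1)-q for c,q in zip(cs,cent)])
    s=least_squares(f,x0,x_scale=.01,diff_step=1e-3); return s.x,s.fun
def shift(target,yaw=0):
    o=robot.get_obs();A=R.from_quat(o["tool_rot"])
    return A.inv().apply(np.array(target)-o["position"])/.3
E
python3 - <<'E'
from h import *
np.set_printoptions(precision=4,suppress=True)
T,S=snap("top"),snap("side")
def blue(c,rc,n):
    f=c["frame"].astype(int);m=np.zeros(f.shape[:2],bool)
    r,k=rc;sl=np.s_[r-n:r+n,k-n:k+n]
    s=f[sl];m[sl]=(s[...,2]>s[...,0]*1.25+8); return m
for n,a,b,r,x0 in[("thick",(205,323),(260,302),.015,[.5,-.25]),("slim",(246,336),(278,247),.011,[.38,-.28])]:
    mt,ms=blue(T,a,14),blue(S,b,22)
    print(n,mt.sum(),ms.sum(),np.argwhere(mt).mean(0),np.argwhere(ms).mean(0))
    rr=np.argwhere(ms); lo=rr[:,0].max(); k=rr[rr[:,0]==lo][:,1].mean(); print("top@.08 from top",onz(T,np.argwhere(mt).mean(0),.07)[:2])
    for z0 in(.02,.025,.03): print(z0,cyl([T,S],[mt,ms],r,z0,.08,x0))
    print("side only",cyl([S],[ms],r,.025,.08,x0)[0])
# holes
def hole(c,rc,n):
    r,k=rc;p=cv2.resize(c["frame"][r-n:r+n+1,k-n:k+n+1],None,fx=8,fy=8,interpolation=cv2.INTER_CUBIC)
    g=cv2.GaussianBlur(cv2.cvtColor(p,cv2.COLOR_RGB2GRAY),(0,0),4)
    t,_=cv2.threshold(g,0,255,cv2.THRESH_OTSU);L=cv2.connectedComponentsWithStats((g<t).astype(np.uint8))
    j=L[1][g.shape[0]//2,g.shape[1]//2]; q=L[3][j]; st=L[2][j]
    return np.array([r-n+(q[1]+.5)/8-.5,k-n+(q[0]+.5)/8-.5]),t,st/8,j
for n,a,b in[("narrow",(193,216),(167,304)),("wide",(224,222),(172,269))]:
    h1=hole(T,a,7);h2=hole(S,b,7)
    print(n,h1,h2,onz(T,h1[0],.055),onz(S,h2[0],.055))
o=robot.get_obs();print(R.from_quat(o["tool_rot"]).as_matrix())
vision.camera("top");m1=vision.outline_of("top","flap");m2=vision.outline_of("top","flap_bar")
np.savez("m.npz",f=m1[0]["mask"],b=m2[0]["mask"]);print(m1[0]["mask"].sum(),m2[0]["mask"].sum())
for nme,rc in[("bar e1",(206.5,123.5)),("bar e2",(244.5,129))]: print(nme,onz(T,rc,.06))
vis=np.hstack([cv2.resize(T["frame"][195:255,300:350],(400,480),interpolation=3),cv2.resize(S["frame"][150:195,250:325],(400,480),interpolation=3)])
cv2.imwrite("pics/c1.png",vis[:,:,::-1])
E
```

```text
thick 87 311 [204.6207 322.8621] [254.9646 301.5048]
top@.08 from top [ 0.5702 -0.2321]
0.02 (array([ 0.5721, -0.2307]), array([-0.1626, -1.1327,  1.1328, -0.0685]))
0.025 (array([ 0.5719, -0.2317]), array([-0.1573, -0.7121,  0.7181, -0.0836]))
0.03 (array([ 0.5717, -0.2326]), array([-0.1521, -0.2877,  0.2994, -0.099 ]))
side only [ 0.5722 -0.2297]
slim 45 212 [245.2667 336.7556] [272.0472 247.5755]
top@.08 from top [ 0.4598 -0.2707]
0.02 (array([ 0.4605, -0.27  ]), array([-0.2992, -1.1604,  1.0844, -0.1661]))
0.025 (array([ 0.4605, -0.2709]), array([-0.3087, -0.7229,  0.6781, -0.1917]))
0.03 (array([ 0.4606, -0.2718]), array([-0.3183, -0.2811,  0.2678, -0.2175]))
side only [ 0.4609 -0.2692]
narrow (array([192.0909, 215.7299]), 63.0, array([  2.5  ,   1.5  ,   9.375,  10.25 , 569.375]), np.int32(1)) (array([166.6281, 303.6441]), 76.0, array([  1.75 ,   3.75 ,  10.875,   6.625, 452.125]), np.int32(2)) [0.6021 0.0644 0.055 ] [0.6039 0.0626 0.055 ]
wide (array([223.901 , 220.9938]), 65.0, array([  0.   ,   1.   ,  12.75 ,  12.875, 998.375]), np.int32(1)) (array([172.0894, 268.576 ]), 75.0, array([  0.   ,   3.25 ,  14.25 ,   8.75 , 781.375]), np.int32(1)) [0.5138 0.0473 0.055 ] [0.5154 0.0454 0.055 ]
[[-0.9227  0.3856  0.    ]
 [ 0.3856  0.9227 -0.    ]
 [-0.     -0.     -1.    ]]
3226 3479
bar e1 [0.5576 0.3226 0.06  ]
bar e2 [0.452  0.3024 0.06  ]
```

View pics/c1.png

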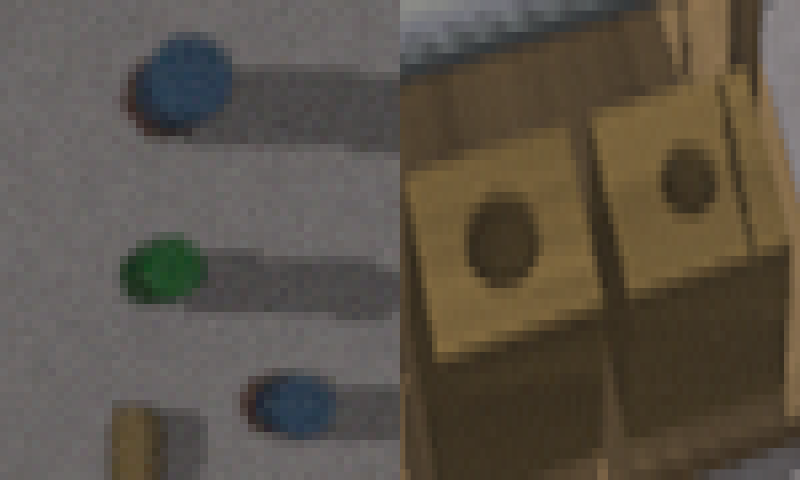

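The crop shows both blue cylinders with terracotta feet, with the green one between them, the wide pocket on the left and the narrow one on the right. The two pockets come out 90.0 mm apart, so the stand's yaw is about 0.19 rad. I'm starting to move.

```bash
python3 -m handwheel '[[-1,-1,0,-0.0934],[-1,-1,0,-0.0934],[-1,-1,0,-0.0934],[-1,-1,0,-0.0934],[-1,-1,0,-0.0934],[-1,-1,0,-0.0934],[-1,-1,0,-0.0934],[-1,-1,0,-0.0934],[-1,-1,0,-0.0934],[-1,-1,0,-0.0934],[-1,-1,0,-0.0934],[-1,-1,0,-0.0934]]' 70 30
cat > to.py <<'E'
import sys
from h import *
np.set_printoptions(precision=4,suppress=True)
o=robot.get_obs();print(o["time"],o["position"],"yaw",np.arctan2(*R.from_quat(o["tool_rot"]).as_matrix()[[1,0],1]),"shift",shift([float(a) for a in sys.argv[1:4]]))
E
python3 to.py .572 -.2315 .12
```

```text
time: 2.35
position: [0.404, 0.1813, 0.2309]
tool_rot: [-0.093, 0.996, -0.0, 0.001]
ft_force: [-1.0, 0.0, 0.4]
grip_width: 0.061
grip_force: 0.0
2.35 [0.404  0.1813 0.2309] yaw 1.7564174011183313 shift [-0.2957 -1.4554  0.3715]
```

```bash
python3 -m handwheel '[[-0.2,-1,0,0],[-0.2,-1,0,0],[-0.2,-1,0,0],[-0.2,-1,0,0],[-0.2,-1,0,0],[-0.2,-1,0,0],[-0.2,-1,0,0],[-0.2,-1,0,0],[-0.2,-1,0,0]]' ; python3 to.py .572 -.2315 .12
```

```text
time: 3.1
position: [0.5202, -0.1017, 0.2306]
tool_rot: [-0.094, 0.996, -0.001, 0.001]
ft_force: [-1.2, 0.4, 1.4]
grip_width: 0.0611
grip_force: 0.0
3.1 [ 0.5202 -0.1017  0.2306] yaw 1.7584770808580705 shift [-0.0881 -0.4566  0.3697]
```

```bash
python3 -m handwheel '[[-0.088,-0.457,0.2,0],[-0.088,-0.457,0.2,0],[-0.088,-0.457,0.2,0],[-0.088,-0.457,0.2,0],[-0.088,-0.457,0.3,0],[-0.088,-0.457,0.35,0],[-0.088,-0.457,0.35,0],[-0.088,-0.457,0.35,0]]' ; python3 to.py .572 -.2315 .049
python3 - <<'E'
from h import *
c=snap("top")
cv2.imwrite("pics/p1.png",cv2.resize(c["frame"][150:270,270:390],(600,600),interpolation=3)[:,:,::-1])
E
```

```text
time: 3.77
position: [0.5692, -0.2259, 0.1247]
tool_rot: [-0.096, 0.995, 0.001, -0.001]
ft_force: [-1.0, 0.1, 0.9]
grip_width: 0.0611
grip_force: 0.0
3.7667 [ 0.5692 -0.2259  0.1247] yaw 1.7635561609674317 shift [-0.0063 -0.021   0.2524]
```

View pics/p1.png

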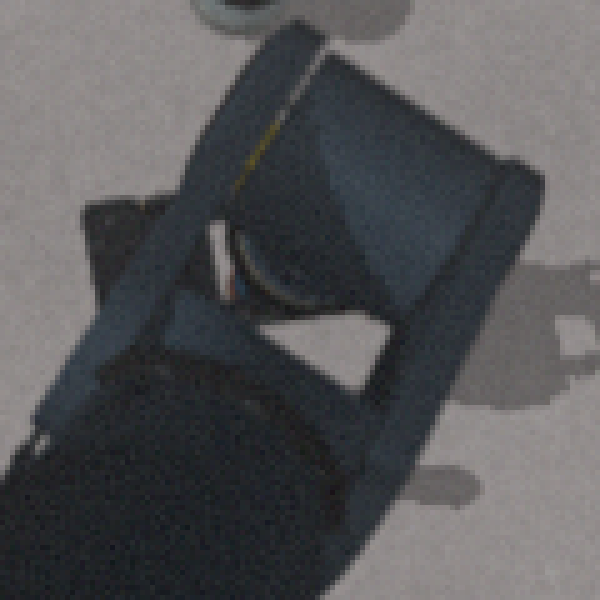

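The arm hides the target from above, so I'll rely on the side camera. I'm descending and gripping.

```bash
python3 -m handwheel '[[0,0,0,0],[0,0,0.1,0],[0,0,0.2,0],[0,0,0.255,0],[0,0,0.255,0],[0,0,0.255,0]]'; python3 to.py .572 -.2315 .049; python3 -m handwheel '[[0,0,0,0],[0,0,0,0],[0,0,0,0],[0,0,0,0],[0,0,0,0],[0,0,0,0]]' 0 25
```

```text
time: 4.32
position: [0.5703, -0.2282, 0.0498]
tool_rot: [-0.096, 0.995, -0.0, 0.0]
ft_force: [-0.1, 0.4, 0.2]
grip_width: 0.0612
grip_force: 0.0
4.3167 [ 0.5703 -0.2282  0.0498] yaw 1.7624432580492309 shift [-0.0036 -0.012   0.0026]
time: 4.82
position: [0.5703, -0.229, 0.0497]
tool_rot: [-0.095, 0.995, -0.001, 0.001]
ft_force: [0.4, -0.5, 5.0]
grip_width: 0.0294
grip_force: 25.0
```

```bash
python3 -m handwheel '[[0,0,-0.1,0],[0,0,-0.2,0],[0,0,-0.3,0],[0,0,-0.35,0],[0,0,-0.35,0]]'; python3 to.py .5146 .0464 .15
```

```text
time: 5.23
position: [0.5721, -0.2298, 0.158]
tool_rot: [-0.095, 0.995, -0.002, 0.003]
ft_force: [0.7, 0.6, -1.0]
grip_width: 0.0295
grip_force: 25.0
5.2333 [ 0.5721 -0.2298  0.158 ] yaw 1.7619093988706713 shift [0.0135 0.9405 0.0215]
```

```bash
python3 -m handwheel '[[0.014,0.14,0,0],[0.014,0.27,0,0],[0.014,0.4,0,0],[0.014,0.53,0,0],[0.014,0.66,0,0],[0.014,0.78,0,0],[0.014,0.87,0,0],[0.014,0.92,0,0],[0.014,0.94,0.03,0],[0.014,0.94,0.03,0],[0.014,0.94,0.03,0],[0.014,0.94,0.03,0],[0.014,0.94,0.03,0]]'; python3 to.py .5146 .0464 .15
python3 - <<'E'
from h import *
c=snap("side");cv2.imwrite("pics/s2.png",cv2.resize(c["frame"][90:210,200:360],(800,600),interpolation=3)[:,:,::-1])
np.save("s2.npy",c["frame"])
E
```

```text
time: 6.32
position: [0.5127, 0.0463, 0.1448]
tool_rot: [-0.094, 0.996, -0.0, 0.0]
ft_force: [-0.8, 0.1, -1.6]
grip_width: 0.0291
grip_force: 25.0
6.3167 [0.5127 0.0463 0.1448] yaw 1.760015071837828 shift [-0.0062 -0.0007 -0.0175]
```

View pics/s2.png

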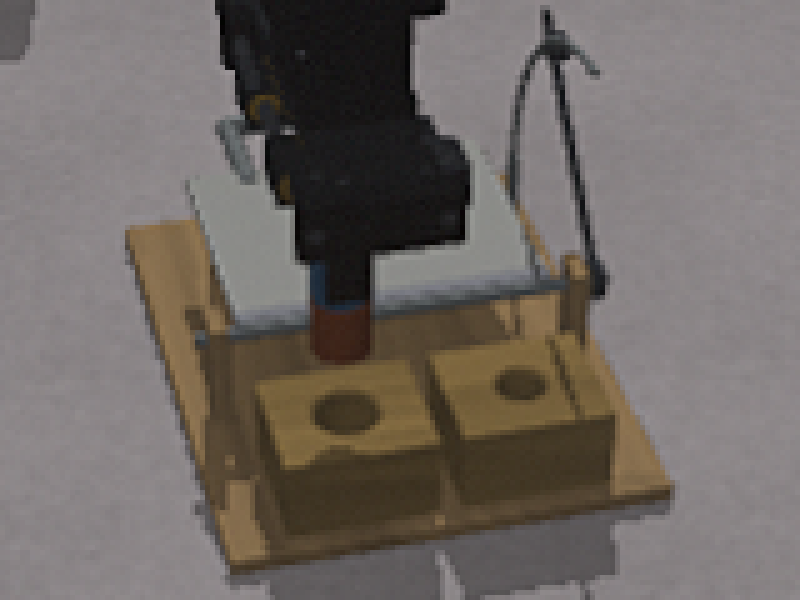

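The side view shows the held cylinder's foot unobstructed at zoom (341,355), with the wide hole at zoom (347,412). I'll measure the offset between them with the same camera.

```bash
cat > foot.py <<'E'
import sys
from h import *
np.set_printoptions(precision=4,suppress=True)
# foot.py r approx_row approx_col zfoot0
r,rr,cc=float(sys.argv[1]),int(sys.argv[2]),int(sys.argv[3]);off=float(sys.argv[4])
c=vision.camera("side");o=robot.get_obs();f=c["frame"].astype(float)
sl=np.s_[rr-9:rr+10,cc-10:cc+11];p=cv2.resize(f[sl].astype(np.float32),None,fx=8,fy=8,interpolation=cv2.INTER_CUBIC)
red=cv2.GaussianBlur(p[...,0]-p[...,2]*.5-p[...,1]*.5,(0,0),3)
bw=((p[...,0]>1.7*p[...,1])&(red>15)).astype(np.uint8)
n,L,st,ce=cv2.connectedComponentsWithStats(bw);j=1+st[1:,4].argmax()
pts=np.argwhere(L==j);R0=lambda v,b:b+(v+.5)/8-.5
bot=R0(pts[:,0].max()+.5,rr-9);top=R0(pts[:,0].min()-.5,rr-9);col=R0(np.median([pts[pts[:,0]==q][:,1].mean() for q in range(pts[:,0].min()+20,pts[:,0].max()-20)]),cc-10)
wid=st[j,2]/8
z0=o["position"][2]-off
def g(q):
    t=np.linspace(0,6.28,60);P=np.array([proj(c,[q[0]+r*np.cos(a),q[1]+r*np.sin(a),z0]) for a in t])
    M=proj(c,[q[0],q[1],z0+.012]); return [P[:,0].max()-bot,M[1]-col]
s=least_squares(g,o["position"][:2],x_scale=.01,diff_step=1e-3)
print("rows",top,bot,"col",col,"wid",wid,"foot xy",s.x,"tcp",o["position"])
E
python3 foot.py .015 157 268 .0497
```

```text
rows 151.5 161.5 col 263.3125 wid 7.375 foot xy [0.5037 0.0509] tcp [0.5127 0.0464 0.145 ]
```

```bash
python3 - <<'E'
import numpy as np
f=np.load("s2.npy")
for r in(154,157,159,160,161,162): print(r,[tuple(int(v) for v in x) for x in f[r,259:278]])
E
```

```text
154 [(89, 94, 95), (82, 87, 90), (67, 68, 68), (61, 46, 39), (59, 32, 22), (61, 36, 25), (60, 34, 25), (62, 37, 24), (60, 36, 26), (60, 35, 24), (59, 35, 26), (57, 35, 24), (56, 33, 25), (53, 33, 23), (50, 29, 22), (62, 49, 37), (78, 67, 52), (76, 64, 47), (82, 67, 48)]
157 [(83, 66, 47), (91, 75, 54), (82, 66, 47), (64, 43, 32), (57, 33, 24), (59, 36, 25), (60, 35, 24), (62, 36, 27), (63, 37, 27), (60, 36, 25), (59, 37, 25), (59, 37, 26), (56, 33, 25), (54, 35, 26), (49, 27, 22), (71, 52, 40), (88, 72, 52), (83, 69, 50), (84, 68, 49)]
159 [(75, 62, 45), (82, 68, 50), (78, 63, 44), (60, 41, 30), (56, 32, 23), (60, 35, 25), (61, 36, 27), (62, 38, 26), (61, 36, 25), (59, 35, 23), (60, 35, 24), (57, 33, 24), (55, 34, 25), (53, 32, 24), (46, 26, 19), (70, 56, 39), (89, 74, 53), (86, 71, 50), (84, 69, 50)]
160 [(76, 63, 47), (82, 69, 49), (83, 68, 48), (70, 54, 39), (58, 32, 22), (60, 35, 27), (59, 34, 23), (60, 36, 24), (62, 36, 23), (62, 37, 27), (60, 38, 27), (56, 34, 26), (55, 33, 24), (51, 29, 21), (53, 34, 27), (75, 59, 42), (88, 73, 51), (85, 70, 50), (84, 70, 51)]
161 [(76, 64, 46), (79, 65, 48), (84, 70, 50), (84, 69, 50), (71, 54, 39), (58, 34, 23), (56, 31, 24), (60, 35, 25), (59, 33, 22), (57, 32, 23), (55, 32, 23), (53, 31, 23), (51, 30, 22), (54, 33, 26), (70, 54, 38), (82, 65, 49), (86, 72, 52), (82, 69, 50), (84, 68, 50)]
162 [(74, 62, 45), (77, 61, 45), (82, 67, 49), (86, 72, 53), (82, 67, 48), (73, 55, 39), (71, 52, 40), (70, 50, 37), (64, 40, 30), (63, 39, 27), (64, 43, 29), (68, 48, 34), (79, 60, 42), (87, 68, 48), (91, 76, 50), (98, 81, 53), (100, 82, 54), (104, 85, 55), (107, 87, 56)]
```

```bash
sed -i 's/^bw=.*/pb=cv2.GaussianBlur(p,(0,0),2);bw=((pb[...,0]>1.42*pb[...,1])\&(pb[...,1]<52)).astype(np.uint8)/' foot.py; python3 foot.py .015 157 268 .0497; python3 to.py .5146 .0464 .15
```

```text
rows 149.875 162.25 col 267.6875 wid 12.0 foot xy [0.5141 0.0473] tcp [0.5126 0.0466 0.1451]
6.4667 [0.5126 0.0466 0.1451] yaw 1.7603456539619486 shift [-0.0063 -0.0019 -0.0163]
```

```bash
python3 -m handwheel '[[-0.0035,-0.0048,0.03,0],[-0.0035,-0.0048,0.07,0],[-0.0035,-0.0048,0.1,0],[-0.0035,-0.0048,0.12,0],[-0.0035,-0.0048,0.13,0],[-0.0035,-0.0048,0.14,0],[-0.0035,-0.0048,0.15,0],[-0.0035,-0.0048,0.15,0],[-0.0035,-0.0048,0.15,0]]'; python3 to.py .5154 .0454 .0747
```

```text
time: 7.22
position: [0.5137, 0.0463, 0.1001]
tool_rot: [-0.095, 0.995, -0.0, 0.0]
ft_force: [-0.6, -1.1, -2.1]
grip_width: 0.0295
grip_force: 25.0
7.2167 [0.5137 0.0463 0.1001] yaw 1.7619468930278044 shift [-0.0051 -0.0041  0.0848]
```

```bash
python3 -m handwheel '[[0,0,0.015,0],[0,0,0.03,0],[0,0,0.04,0],[0,0,0.05,0],[0,0,0.05,0]]'; python3 to.py .5154 .0454 .0747
```

```text
time: 7.63
position: [0.5131, 0.0463, 0.0843]
tool_rot: [-0.095, 0.995, 0.0, -0.001]
ft_force: [-0.3, 0.1, -1.5]
grip_width: 0.0297
grip_force: 25.0
7.6333 [0.5131 0.0463 0.0843] yaw 1.7617993480133947 shift [-0.0069 -0.0045  0.0321]
```

```bash
python3 -m handwheel '[[0,0,0.01,0],[0,0,0.02,0],[0,0,0.028,0],[0,0,0.028,0]]'; python3 -m handwheel '[[0,0,0,0],[0,0,0,0],[0,0,0,0],[0,0,0,0]]' 60; python3 -m handwheel '[[0,0,-0.08,0],[0,0,-0.18,0],[0,0,-0.28,0],[0,0,-0.35,0],[0,0,-0.35,0]]'; python3 to.py .4607 -.2705 .17
```

```text
time: 7.97
position: [0.5132, 0.0464, 0.0761]
tool_rot: [-0.095, 0.995, 0.0, -0.0]
ft_force: [-0.7, 0.8, -1.4]
grip_width: 0.0295
grip_force: 25.0
time: 8.3
position: [0.5138, 0.0463, 0.0769]
tool_rot: [-0.095, 0.995, -0.0, 0.0]
ft_force: [0.2, 0.4, -0.3]
grip_width: 0.0471
grip_force: 0.0
time: 8.72
position: [0.5166, 0.0461, 0.1862]
tool_rot: [-0.096, 0.995, -0.001, 0.005]
ft_force: [1.1, -0.5, -0.3]
grip_width: 0.0517
grip_force: 0.0
8.7167 [0.5166 0.0461 0.1862] yaw 1.7620915105578019 shift [ 0.3842 -1.0003  0.0534]
```

```bash
python3 -m handwheel '[[0.05,-0.13,0,0],[0.1,-0.26,0,0],[0.15,-0.39,0,0],[0.2,-0.52,0,0],[0.25,-0.65,0,0],[0.3,-0.78,0,0],[0.35,-0.9,0,0],[0.384,-0.98,0,0],[0.384,-1,0.1,0],[0.384,-1,0.2,0],[0.384,-1,0.2,0],[0.384,-1,0.2,0],[0.384,-1,0.2,0]]'; python3 to.py .4607 -.271 .049
python3 - <<'E'
from h import *
c=snap("side");cv2.imwrite("pics/s3.png",cv2.resize(c["frame"][140:310,190:390],(706,600),interpolation=3)[:,:,::-1])
E
```

```text
time: 9.8
position: [0.4576, -0.2698, 0.1221]
tool_rot: [-0.096, 0.995, 0.0, -0.0]
ft_force: [-0.3, -0.2, -0.5]
grip_width: 0.0524
grip_force: 0.0
9.8 [ 0.4576 -0.2698  0.1221] yaw 1.762420152994176 shift [-0.0094 -0.0058  0.2436]
```

View pics/s3.png

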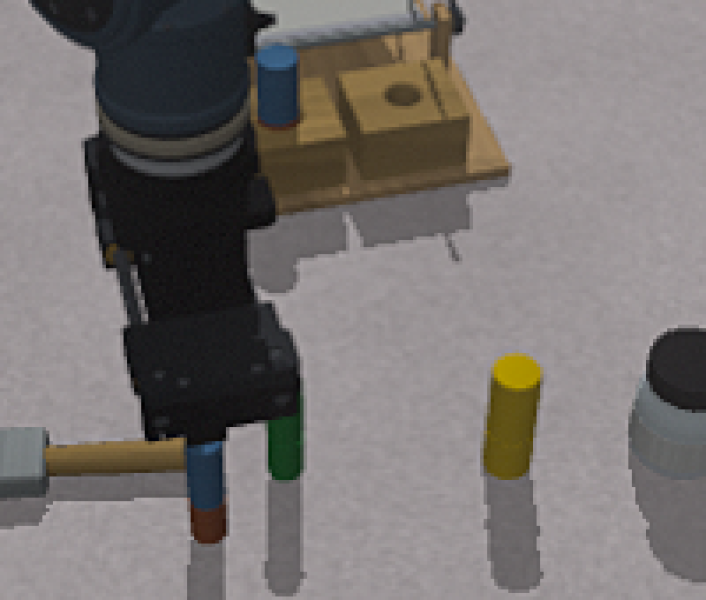

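The thick cylinder is seated upright at zoom (278,85), and the slim one stands right under the fingers at zoom (207,490).

```bash
python3 -m handwheel '[[-0.008,-0.005,0.1,0],[-0.008,-0.005,0.18,0],[-0.008,-0.005,0.243,0],[-0.008,-0.005,0.243,0],[-0.008,-0.005,0.243,0]]'; python3 -m handwheel '[[0,0,0,0],[0,0,0,0],[0,0,0,0],[0,0,0,0],[0,0,0,0],[0,0,0,0]]' 0 25;python3 to.py .603 .0635 .15;  python3 -m handwheel '[[0,0,-0.1,0],[0,0,-0.2,0],[0,0,-0.3,0],[0,0,-0.35,0],[0,0,-0.35,0]]'; python3 to.py .603 .0635 .15
```

```text
time: 10.27
position: [0.4605, -0.2709, 0.0495]
tool_rot: [-0.096, 0.995, -0.0, 0.0]
ft_force: [-0.3, -0.4, 0.7]
grip_width: 0.0524
grip_force: 0.0
time: 10.77
position: [0.4602, -0.2713, 0.0492]
tool_rot: [-0.095, 0.995, -0.0, 0.0]
ft_force: [-0.3, -0.1, 3.2]
grip_width: 0.0212
grip_force: 25.0
10.7667 [ 0.4602 -0.2713  0.0492] yaw 1.761865711376096 shift [-0.6793  1.0051 -0.3363]
time: 11.18
position: [0.4619, -0.2727, 0.1573]
tool_rot: [-0.095, 0.995, -0.003, 0.003]
ft_force: [0.9, -0.7, -0.8]
grip_width: 0.0215
grip_force: 25.0
11.1833 [ 0.4619 -0.2727  0.1573] yaw 1.7619651593097239 shift [-0.6747  1.0111  0.021 ]
```

```bash
python3 -m handwheel '[[-0.09,0.1,0,0],[-0.18,0.2,0,0],[-0.27,0.3,0,0],[-0.36,0.4,0,0],[-0.45,0.5,0,0],[-0.54,0.6,0,0],[-0.6,0.7,0,0],[-0.64,0.8,0,0],[-0.66,0.89,0,0],[-0.675,0.96,0.02,0],[-0.675,1,0.02,0],[-0.675,1,0.02,0],[-0.675,1,0.02,0],[-0.675,1,0.02,0],[-0.675,1,0.02,0]]'; python3 to.py .603 .0635 .15
python3 - <<'E'
from h import *
c=snap("side");f=c["frame"];np.save("s4.npy",f)
print(proj(c,[.603,.0635,.1]))
cv2.imwrite("pics/s4.png",cv2.resize(f[100:196,240:368],(800,600),interpolation=3)[:,:,::-1])
E
```

```text
time: 12.43
position: [0.6021, 0.0602, 0.1478]
tool_rot: [-0.094, 0.996, -0.0, 0.0]
ft_force: [1.0, -0.3, -0.1]
grip_width: 0.021
grip_force: 25.0
12.4333 [0.6021 0.0602 0.1478] yaw 1.7600185807390254 shift [-0.0049  0.0102 -0.0073]
[np.float64(151.84430934159198), np.float64(303.872429978728)]
```

View pics/s4.png

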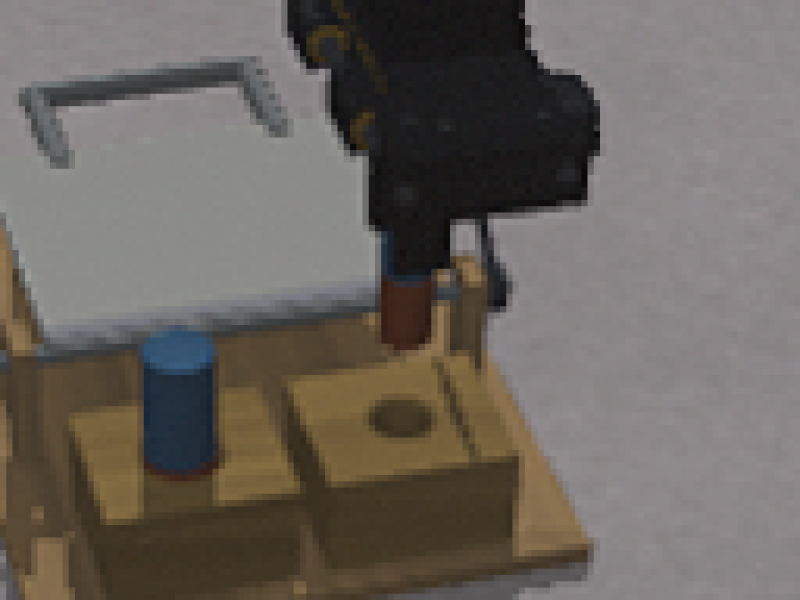

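The slim cylinder's foot is at zoom (406,312), above the narrow hole at zoom (401,417). The thick one is seated.

```bash
python3 foot.py .011 149 304 .0493; python3 to.py .6039 .0626 .15
```

```text
rows 144.375 155.375 col 304.4375 wid 8.125 foot xy [0.6038 0.0618] tcp [0.6022 0.0604 0.148 ]
12.5333 [0.6022 0.0604 0.148 ] yaw 1.7598703537855442 shift [-0.007   0.0061 -0.0068]
```

```bash
python3 -m handwheel '[[-0.001,0.006,0.04,0],[-0.001,0.006,0.08,0],[-0.001,0.006,0.11,0],[-0.001,0.006,0.13,0],[-0.001,0.006,0.14,0],[-0.001,0.006,0.15,0],[-0.001,0.006,0.16,0],[-0.001,0.006,0.165,0],[-0.001,0.006,0.165,0]]'; python3 to.py .602 .0625 .0747
```

```text
time: 13.28
position: [0.6016, 0.0638, 0.0978]
tool_rot: [-0.095, 0.995, 0.0, -0.0]
ft_force: [-0.5, 0.7, 0.2]
grip_width: 0.0216
grip_force: 25.0
13.2833 [0.6016 0.0638 0.0978] yaw 1.761914049466971 shift [-0.0005 -0.0044  0.0771]
```

```bash
python3 -m handwheel '[[0,0,0.015,0],[0,0,0.03,0],[0,0,0.045,0],[0,0,0.058,0],[0,0,0.066,0],[0,0,0.073,0],[0,0,0.073,0]]'; python3 -m handwheel '[[0,0,0,0],[0,0,0,0],[0,0,0,0],[0,0,0,0]]' 60; python3 -m handwheel '[[0,0,-0.08,0],[0,0,-0.18,0],[0,0,-0.28,0],[0,0,-0.35,0],[0,0,-0.35,0]]'; python3 to.py .5085 .3152 .13
```

```text
time: 13.87
position: [0.6015, 0.0637, 0.0757]
tool_rot: [-0.095, 0.995, 0.0, -0.001]
ft_force: [0.3, -0.5, 0.3]
grip_width: 0.0214
grip_force: 25.0
time: 14.2
position: [0.6021, 0.0637, 0.0767]
tool_rot: [-0.095, 0.995, -0.0, 0.0]
ft_force: [-0.1, -0.2, 0.3]
grip_width: 0.0406
grip_force: 0.0
time: 14.62
position: [0.6053, 0.0636, 0.1868]
tool_rot: [-0.095, 0.995, -0.001, 0.005]
ft_force: [0.9, -0.5, 0.2]
grip_width: 0.0517
grip_force: 0.0
14.6167 [0.6053 0.0636 0.1868] yaw 1.7620592770827037 shift [0.1591 0.8853 0.185 ]
```

```bash
python3 - <<'E'
from h import *
np.set_printoptions(precision=4,suppress=True)
T,S=snap("top"),snap("side")
X=np.array([np.cos(.19),np.sin(.19),0]);Y=np.array([-X[1],X[0],0])
H=np.array([.5588,.055,0])+.07*Y+[0,0,.06]
def ana(p): d=p-H; return d@X,d@Y,d[2]
tip=tri(T,(175.8,140.5),S,(92.8,309.4));print("tip",tip,ana(tip[0]),np.arctan2(ana(tip[0])[2],ana(tip[0])[1]))
for c,rc in((T,(175.8,140.5)),(S,(92.8,309.4)),(S,(147,319)),(T,(175,188))):
    o,v=ray(c,rc);P=H+.107*X;t=(P-o)@X/(v@X);d=ana(o+v*t);print(d,np.arctan2(d[2],d[1]),np.hypot(d[1],d[2]))
for a,b in(((206.5,123.5),(111.2,280.5)),((244.5,129),(114.8,244.5))):
    p,e=tri(T,a,S,b);print("bar end",p,e,ana(p))
# compare predicted pixels for pointer at various angles
for th in(.6,.7,.8,.9,1.):
    p=H+.107*X+.145*(np.cos(th)*Y+np.array([0,0,np.sin(th)]));print(th,proj(T,p),proj(S,p))
b=H+.195*Y;print("bar",b,proj(T,b),proj(S,b))
E
```

```text
tip (array([0.6305, 0.2429, 0.1612]), np.float64(0.0042962011830083545)) (np.float64(0.10587528778938379), np.float64(0.10100008622079511), np.float64(0.10124701391272256)) 0.7866190835939332
(np.float64(0.10699999999999996), np.float64(0.10585623911225524), np.float64(0.08674373326701629)) 0.686487777509998 0.13685765824421453
(np.float64(0.1069999999999999), np.float64(0.0976311042770595), np.float64(0.10324266538795307)) 0.8133266581777833 0.14209461804997017
(np.float64(0.10700000000000008), np.float64(-0.004600592335338495), np.float64(-0.0012421369213751476)) -2.877885480656971 0.004765328316854846
(np.float64(0.10700000000000001), np.float64(0.001477265721827116), np.float64(-0.01180297046347406)) -1.4462833015042855 0.011895058880666647
bar end [0.5594 0.3233 0.0582] 0.003251465440858875 (np.float64(0.05123709384483169), np.float64(0.19340519326603317), np.float64(-0.001789039760019373))
bar end [0.4545 0.3013 0.0633] 0.004862749525304443 (np.float64(-0.05595585746709417), np.float64(0.19153868035368402), np.float64(0.0032530501083201657))
0.6 [np.float64(177.05236521037048), np.float64(135.98322302019298)] [np.float64(95.88182625161217), np.float64(306.71154834889273)]
0.7 [np.float64(175.7241512000204), np.float64(137.7546373110179)] [np.float64(93.66928538872466), np.float64(307.8109223443412)]
0.8 [np.float64(174.34960680735608), np.float64(140.10933147405663)] [np.float64(91.92376309001136), np.float64(309.04060955543423)]
0.9 [np.float64(172.94511404909252), np.float64(143.03653101145468)] [np.float64(90.67753790114259), np.float64(310.39295101656154)]
1.0 [np.float64(171.52856180845924), np.float64(146.51539608976864)] [np.float64(89.95984929004608), np.float64(311.85844396012226)]
bar [0.5088 0.3152 0.06  ] [np.float64(223.99004051654612), np.float64(125.3128117595736)] [np.float64(112.67585475857277), np.float64(262.5650878573273)]
```

```bash
python3 -m handwheel '[[0.02,0.12,0,0],[0.04,0.24,0,0],[0.07,0.36,0,0],[0.09,0.48,0,0],[0.11,0.6,0,0],[0.13,0.72,0,0],[0.15,0.82,0,0],[0.16,0.88,0,0],[0.16,0.88,0.08,0],[0.16,0.88,0.16,0],[0.16,0.88,0.16,0],[0.16,0.88,0.16,0]]'; python3 to.py .5085 .3152 .049
python3 - <<'E'
from h import *
c=snap("side");f=c["frame"]
cv2.imwrite("pics/s5.png",cv2.resize(f[70:196,220:388],(800,600),interpolation=3)[:,:,::-1])
E
```

```text
time: 15.72
position: [0.5025, 0.313, 0.1309]
tool_rot: [-0.095, 0.995, -0.001, -0.003]
ft_force: [0.5, -0.1, -0.3]
grip_width: 0.0523
grip_force: 0.0
15.7167 [0.5025 0.313  0.1309] yaw 1.761990120824422 shift [-0.0228  0.0036  0.2727]
```

View pics/s5.png

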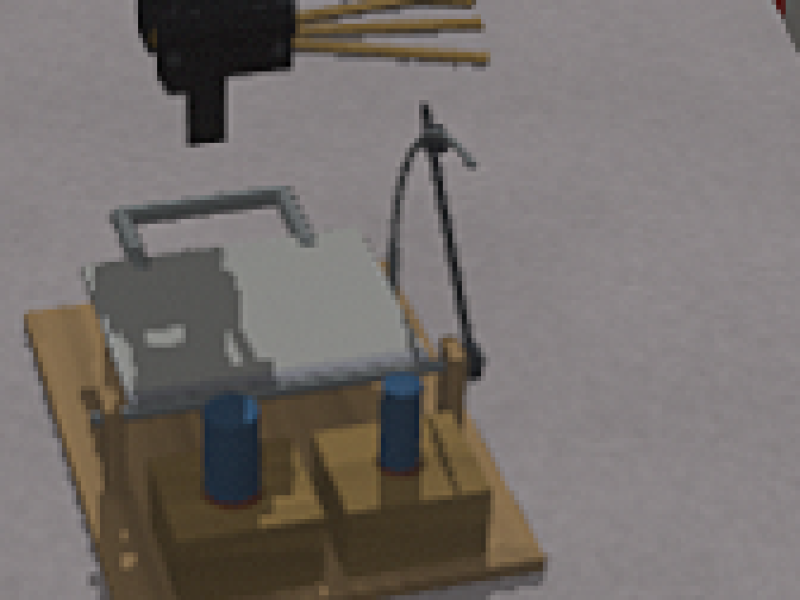

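Both cylinders are home and let go, and the flap is lying down. The pointer tip at zoom (424,103) matches an angle of about 0.80 rad. I'm descending on the bar.

```bash
python3 -m handwheel '[[-0.015,0.005,0,0],[-0.015,0.005,0.05,0],[-0.015,0.005,0.12,0],[-0.015,0.005,0.18,0],[-0.015,0.005,0.23,0],[-0.015,0.005,0.265,0],[-0.015,0.005,0.265,0],[-0.015,0.005,0.265,0]]' 46 20; python3 to.py .5085 .3152 .049;  python3 -m handwheel '[[0,0,0,0],[0,0,0,0],[0,0,0,0],[0,0,0,0],[0,0,0,0],[0,0,0,0]]' 0 20; python3 to.py .5085 .3152 .049
```

```text
time: 16.43
position: [0.5094, 0.3161, 0.0543]
tool_rot: [-0.095, 0.995, 0.0, 0.0]
ft_force: [-0.6, 0.6, 0.3]
grip_width: 0.0405
grip_force: 0.0
16.4333 [0.5094 0.3161 0.0543] yaw 1.7613998596189695 shift [ 0.0036 -0.0025  0.0175]
time: 16.93
position: [0.5091, 0.3151, 0.0543]
tool_rot: [-0.096, 0.995, -0.001, 0.0]
ft_force: [1.2, -4.4, 2.3]
grip_width: 0.0113
grip_force: 20.0
16.9333 [0.5091 0.3151 0.0543] yaw 1.7634526591466075 shift [0.002  0.0007 0.0177]
```

```bash
python3 -m handwheel '[[0,-0.001,-0.032,0],[0,-0.003,-0.065,0],[0,-0.007,-0.097,0],[0,-0.013,-0.129,0],[0,-0.02,-0.161,0],[0,-0.029,-0.192,0],[0,-0.039,-0.223,0],[0,-0.051,-0.253,0],[0,-0.051,-0.253,0]]'; python3 to.py .5085 .3152 .049
```

```text
time: 17.68
position: [0.5125, 0.2987, 0.1313]
tool_rot: [-0.096, 0.995, -0.002, 0.001]
ft_force: [3.3, -7.0, -5.1]
grip_width: 0.0112
grip_force: 20.0
17.6833 [0.5125 0.2987 0.1313] yaw 1.7624771426471844 shift [0.0028 0.0575 0.2741]
```

```bash
python3 -m handwheel '[[0,-0.014,-0.03,0],[0,-0.029,-0.059,0],[0,-0.045,-0.087,0],[0,-0.063,-0.114,0],[0,-0.082,-0.14,0],[0,-0.102,-0.166,0],[0,-0.124,-0.19,0],[0,-0.146,-0.213,0],[0,-0.146,-0.213,0],[0,-0.146,-0.213,0],[0,-0.146,-0.213,0]]'; python3 to.py .5085 .3152 .0543
python3 - <<'E'
from h import *
c=snap("side");f=c["frame"]
o=robot.get_obs();X=np.array([np.cos(.19),np.sin(.19),0]);Y=np.array([-X[1],X[0],0]);p=o["position"]+[0,0,.006]-(np.array([.5588,.055,.06])+.07*Y)
print(p@Y,p[2],np.arctan2(p[2],p@Y),np.hypot(p@Y,p[2]))
cv2.imwrite("pics/s6.png",cv2.resize(f[70:175,235:375],(800,600),interpolation=3)[:,:,::-1])
E
```

```text
time: 18.6
position: [0.5209, 0.2575, 0.1939]
tool_rot: [-0.095, 0.995, -0.0, 0.001]
ft_force: [4.3, -3.1, -5.1]
grip_width: 0.0116
grip_force: 20.0
18.6 [0.5209 0.2575 0.1939] yaw 1.761647061592992 shift [0.0051 0.1971 0.4652]
0.13612008264422168 0.13979786716894105 0.7987266428983052 0.1951207845516582
```

View pics/s6.png

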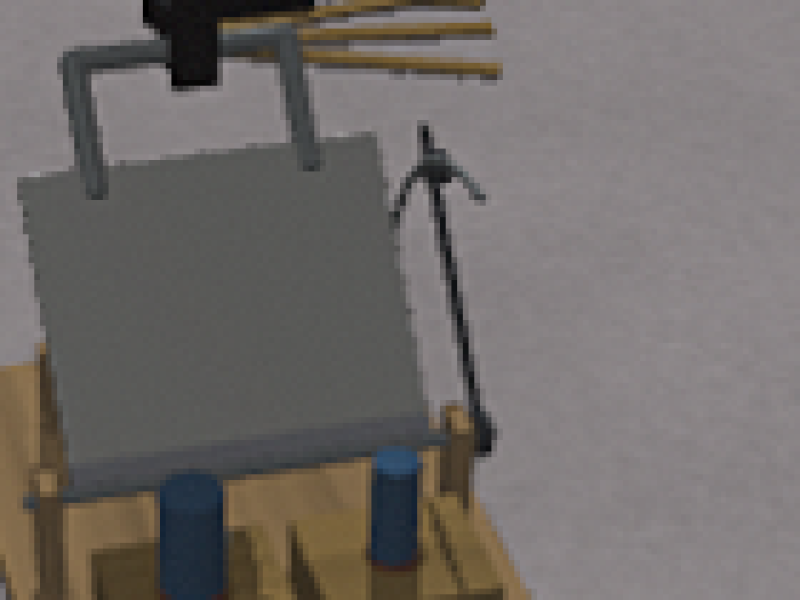

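```bash
python3 - <<'E'
from h import *
T,S=snap("top"),snap("side")
X=np.array([np.cos(.19),np.sin(.19),0]);Y=np.array([-X[1],X[0],0]);H=np.array([.5588,.055,.06])+.07*Y
t0=cv2.cvtColor(cv2.imread("pics/top0.png"),6).astype(float);s0=cv2.cvtColor(cv2.imread("pics/side0.png"),6).astype(float)
sp=[]
for r in range(102,140):
    a=309+(r-92)*.185;k=np.arange(int(a)-3,int(a)+5);w=np.clip(85-s0[r,k],0,None)-0.;w=np.clip(w-.35*w.max(),0,None);sp.append((r,(w*k).sum()/w.sum()))
sp=np.array(sp)
tp=[]
for k in range(152,184):
    r=np.arange(172,180);v=t0[r,k];w=np.clip(np.median(t0[165:172,k])-v,0,None);w=np.clip(w-.4*w.max(),0,None);tp.append(((w*r).sum()/max(w.sum(),1e-6),k))
tp=np.array(tp)
ps=np.polyfit(sp[:,0],sp[:,1],1);pt=np.polyfit(tp[:,1],tp[:,0],1)
print("meas side slope",ps,np.std(sp[:,1]-np.polyval(ps,sp[:,0])),"top slope",pt,np.std(tp[:,0]-np.polyval(pt,tp[:,1])))
for th in np.arange(.6,1.06,.05):
    P=[H+.107*X+r*(np.cos(th)*Y+np.array([0,0,np.sin(th)])) for r in(.03,.12)]
    a=np.array([proj(S,p) for p in P]);b=np.array([proj(T,p) for p in P])
    print(round(th,2),(a[1,1]-a[0,1])/(a[1,0]-a[0,0]),(b[1,0]-b[0,0])/(b[1,1]-b[0,1]))
E
```

```text
meas side slope [1.84615502e-01 2.91765438e+02] 0.13340957198658476 top slope [-1.43854762e-02  1.77701524e+02] 0.19950491258760444
0.6 0.2369708448691204 -0.05522672563158479
0.65 0.2210871502946839 -0.04317001014622152
0.7 0.20571554309301474 -0.030541268373114643
0.75 0.19075782440124386 -0.01723158132723094
0.8 0.17612515027345715 -0.0031127443879680446
0.85 0.16173577802211364 0.011968194855772512
0.9 0.14751314804492616 0.02819620015477119
0.95 0.13338420115331073 0.04579807144285858
1.0 0.11927785024039646 0.06505597556094407
1.05 0.10512353702574563 0.08632644712256067
```

```bash
python3 -m handwheel '[[0,0.004,0.004,0],[0,0.009,0.009,0],[0,0.009,0.009,0],[0,0.009,0.009,0],[0,0.009,0.009,0],[0,0.009,0.009,0],[0,0.009,0.009,0],[0,0.009,0.009,0],[0,0.009,0.009,0],[0,0.009,0.009,0]]'; python3 - <<'E'
from h import *
T,S=snap("top"),snap("side")
X=np.array([np.cos(.19),np.sin(.19),0]);Y=np.array([-X[1],X[0],0]);H=np.array([.5588,.055,.06])+.07*Y
o=robot.get_obs();p=o["position"]+[0,0,.006]-H
print(np.arctan2(p[2],p@Y),np.hypot(p@Y,p[2]),o["joint_velocities"])
# flap right edge slope in side picture: panel grey vs brighter table
g=cv2.cvtColor(S["frame"],cv2.COLOR_RGB2GRAY).astype(float);pts=[]
for r in range(96,122):
    c0=301+(r-94)*.177;k=np.arange(int(c0)-4,int(c0)+4)
    if r>0:
        d=np.diff(cv2.GaussianBlur(g[r:r+1],(0,0),.8)[0,k]);w=np.clip(np.abs(d)-2,0,None);pts.append((r,((k[:-1]+.5)*w).sum()/max(w.sum(),1e-6)))
pts=np.array(pts);q=np.polyfit(pts[:,0],pts[:,1],1);print(q[0],np.std(pts[:,1]-np.polyval(q,pts[:,0])))
for th in(.65,.7,.75,.8,.85,.9):
    a=np.array([proj(S,H+.084*X+r*(np.cos(th)*Y+np.array([0,0,np.sin(th)]))) for r in(.05,.14)]);print(th,(a[1,1]-a[0,1])/(a[1,0]-a[0,0]))
E
```

```text
time: 19.58
position: [0.5203, 0.2603, 0.191]
tool_rot: [-0.096, 0.995, -0.001, 0.001]
ft_force: [4.5, -3.4, -4.9]
grip_width: 0.0116
grip_force: 20.0
0.7785698613334601 0.19510872683262748 [ 0.00199094 -0.00143721  0.00104952  0.00133809  0.000576   -0.00017041]
0.16819699108373484 0.5654060936012861
0.65 0.21776971808049111
0.7 0.20334228655169528
0.75 0.1892994121830245
0.8 0.175557956603457
0.85 0.16204136759113785
0.9 0.1486778886782522
```

```bash
python3 -c "
from rig import job
print(job.hand_in())"
```

```text
the job is handed in; nothing more can be done
None
```

I handed the job in at about 19.7 s of the 67 s: both cylinders are in their own pockets and let go, and the flap is held by its bar at about 0.78 rad, where the pointer measured 0.76–0.81 rad; hand-in returned no verdict.

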